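Balance the tin carrier and hold it up level

ROBOT

A 6-joint arm with a two-finger parallel gripper is mounted at the origin on the work surface. World frame = base frame: x ahead of the robot, y to its left, z up, the work surface at z = 0. Lengths are in mm, angles in rad, forces in N, time in s.
With the tool pointing down it reaches from about 275 to 1000 mm from the base axis. Payload 8.4 kg.
Tool frame: the origin (TCP) lies between the finger pads; the fingertips stand 22 mm ahead of it and the grasp point (between the pads) lies 3 mm ahead of it; z points along the fingers, y is the line along which they close (so a half turn about z gives the same grasp; the last joint's range is limited). The gripper opens to 85 mm and grips with 20 to 120 N. Pads are 22 mm wide; open, the fingers measure 114 mm over their backs; the gripper's body (76 mm by 85 mm) begins 54 mm behind the grasp point. The pads swing forward as they close: fully open they stand 13 mm farther back than shut.
Start: joints at [1.281, 0.353, 1.633, -0, 1.155, -0.002], TCP at [177.401, 599.297, 218.981] pointing down, gripper open.
Joint ranges: [-2.63, 2.63], [-0.92, 2.1], [0.06, 2.66], [-1.3, 4.44], [0, 2.69], [-3.02, 3.02]. Speed limits (rad/s): [2.22, 2.22, 2.79, 3.14, 3.14, 3.14].

INTERFACE

Orientations are given as [roll, pitch, yaw] about the fixed x, y, z axes, in that order (R = Rz(yaw) Ry(pitch) Rx(roll)).
In Python, from rig import r, grab_frame gives the robot as it stands.
- The arm moves only by the shell command python3 -m inch 'ROWS' [FORCE]. ROWS is JSON, a list of rows, each a list of 7 numbers: the turn, a rotation vector about the tool's x, y, z as a fraction of full scale, then the shift along the tool's x, y, z as a fraction of full scale, then the closure, from 0 (fully open) to 1 (shut). In form: [[rx, ry, rz, dx, dy, dz, fingers], ...]. A call has 1 to 8 rows; each row shifts and turns the commanded pose from where the row before left it, along the tool's axes as they then stand; what a row does not reach is not made up. Full scale, the value 1, is 2.5 cm for a shift and pi rad for a turn. A row lasts 1/12 s, in which the tool goes at most 41.7 mm and 7.16 degrees, less where a joint would pass 70% of its speed; a pose out of reach is approached as far as the arm can. A call with a number of a shift or a turn outside -1 to 1 is refused whole. A call with a gripper value outside its range is refused whole. The fingers move at their own pace and stop on an object; FORCE is the grip in N (left out, the last holds). Time passes only in rows, so rows that do not move let the fingers close. It gives the time, the measured TCP pose, the force, the opening and the grip force at its end, in the units of the state.
- r.sense(): the state, without advancing time (a new reading comes with each control period).
- grab_frame(name): name is "scene" or "top" or "wrist"; returns a dict with "pixels" (420x560x3 uint8, red, green, blue), "z_map" (420x560 float32, mm along the optical axis (not along the pixel's ray), 0 where there is no reading), "vertical_fov" (degrees; the focal length in pixels is half the picture's height over the tangent of half this angle, whatever the lens; pixels are square), "cx", "cy" (the principal point, pixels), "dist" ([k1, k2, p1, p2, k3] as OpenCV has them; the pictures are not rectified), "cam_to_world" (4x4, takes a point from camera to world coordinates). Camera axes: x right, y down, z forward; pixel columns grow to the right and rows downward; lengths in mm; the calibration is good to about 2 mm. A picture is of the moment at which its call begins.
- r.sign_off(): hands the job in; it is judged then, once.
The state is a dict: "clock": time; "qpos": joint angles; "qvel": joint speeds; "joint_efforts": joint torques, N m; "eef_pos": TCP position; "tcp_rot": TCP orientation; "contact_force": force on the tool from outside, world axes, zero at the start; "wrist_torque": the same for the moment, N m; "opening": opening from 0.0 (shut) to 1.0 (fully open); "grasp_force": force on a finger pad.
Only numpy, scipy, OpenCV 4.12 (cv2) and the standard library are available. Lean on these libraries where they do the work, as an engineer would, in place of code of your own. Each camera call takes 0.05 s, during which the arm holds its last target. There are 200 camera calls.

TASK

The wooden carrier has one paint tin on it and needs its second to balance: stand the spare tin from the table upright and centred on the carrier's empty rubber pad and let go of it. Then take the carrier by its wooden grip, lift it with both tins a good 10 cm clear of the table and keep it still and level there for three seconds; finish while still holding it up. Do not knock the tins over, and leave the tape roll, the carton and the small tote where they are.

Things in the scene. Friction and masses are not known exactly. Their poses are not given: they have to be found in the camera images.
- carrier: loose wooden carrier, about 300 g: a narrow plank 280 x 44 x 16 mm (its top 46 mm above the table) on two cross feet 30 x 120 x 30 mm under its ends, a rubber pad 40 mm across and 4 mm high on each end, and a raised grip in the middle. Origin: on the table under the middle; x along the plank towards the pad that already has a tin, z up. It may stand at any yaw. With only one tin it hangs lopsided
- carrier_grip (a point): centre of the carrier's grip, a straight wooden bar 96 mm long (along the carrier's x), 20 mm wide (along y), 24 mm high, 170 mm above the carrier's underside, on two posts 16 x 20 mm whose centres lie 40 mm either side of this point (64 mm free between them); nothing beneath it down to the plank. Axes as the carrier
- free_pad (a point): centre of the top face of the empty rubber pad, 50 mm above the carrier's underside, at x = -105 mm in the carrier's frame; narrower than the tin, which overhangs it by 8 mm all round. Axes as the carrier
- taken_pad (a point): centre of the top face of the other, same pad, at x = +105 mm in the carrier's frame, already under a tin. Axes as the carrier
- spare_tin_mid (a point): centre (half-way up) of the spare tin, which stands upright on the table: a plain round metal paint tin with a paper band, 56 mm across, 66 mm tall, about 180 g; z up
- loaded_tin_mid (a point): centre (half-way up) of the tin that already stands on the carrier's other pad; same make, size and about the same weight as the spare tin
- spare_tin: the spare tin; origin at the centre of its underside
- loaded_tin: the tin already on the carrier; origin at the centre of its underside
- tape_roll: bystander: roll of brown parcel tape lying flat, 60 mm across, 24 mm high; origin at the centre of its underside
- carton: bystander: small cardboard carton 44 x 36 x 50 mm; origin at the centre of its underside
- mini_tote: bystander: small black tote with a yellow lid, 112 x 172 x 86 mm, at the far side of the table; origin at the centre of its underside
Not all that is in view belongs to the job. Leave any purple look-alike of the spare_tin alone. Leave any orange look-alike of the loaded_tin alone.

How it is judged:
By the outcome, as a careful person would: the job done as asked, in the order asked, and still so for the second after the job is handed in, while the arm keeps its last pose, push and grip.
It also fails if it takes over 58 s, if anything falls off the work surface, if the arm or the gripper's body presses on something with over 40 N, if the wrist force passes 120 N, or if a joint passes its speed limit or range.

## Working session

There is one attempt and no reset: what is moved stays moved. The work goes in short steps, Python scripts to look and compute and a shell command to move; the robot and the scene stay as the last step left them, time stands still between calls to the robot, and variables do not carry over. Pictures are saved under pics/ and viewed, at most 10 in all, crops included, and the job is handed in when it is done.

```bash
ls; mkdir -p pics
cat > h.py <<'E'
import numpy as np, cv2
from rig import r, grab_frame
def K(f):
    h,w=f["pixels"].shape[:2]; F=h/2/np.tan(np.radians(f["vertical_fov"])/2)
    return np.array([[F,0,f["cx"]],[0,F,f["cy"]],[0,0,1.]])
def rays(f,uv):
    p=cv2.undistortPoints(np.array(uv,float).reshape(-1,1,2),K(f),np.array(f["dist"],float)).reshape(-1,2)
    d=np.c_[p,np.ones(len(p))]; T=np.array(f["cam_to_world"]); return T[:3,3], d@T[:3,:3].T
def plane(f,uv,z):
    o,d=rays(f,uv); return o+d*((z-o[2])/d[:,2])[:,None]
def cloud(f):
    h,w=f["z_map"].shape; v,u=np.mgrid[:h,:w]; o,d=rays(f,np.c_[u.ravel(),v.ravel()])
    return (o+d*f["z_map"].reshape(-1,1)).reshape(h,w,3)
def save(f,n): cv2.imwrite("pics/"+n+".png",cv2.cvtColor(f["pixels"],cv2.COLOR_RGB2BGR))
E
python3 - <<'E'
from h import *
for n in("top","scene"):
    f=grab_frame(n); save(f,n+"0"); np.save(n+"0.npy",f,allow_pickle=True)
    print(n,np.round(f["cam_to_world"],2).tolist(),f["vertical_fov"],f["dist"],(f["z_map"]>0).mean())
print(r.sense())
E
```

```text
pics
top [[0.0, -0.99, 0.13, 448.46], [-1.0, -0.0, 0.02, 23.77], [-0.01, -0.13, -0.99, 1184.53], [0.0, 0.0, 0.0, 1.0]] 48.715404931206415 [-0.07225761  0.          0.          0.          0.        ] 0.9958205782312926
scene [[0.87, 0.39, -0.29, 868.92], [0.48, -0.7, 0.53, -453.48], [0.0, -0.6, -0.8, 867.88], [0.0, 0.0, 0.0, 1.0]] 51.001463518193965 [0.01166699 0.         0.         0.         0.        ] 0.9959013605442177
{'clock': 0.1, 'qpos': array([ 1.28061547e+00,  3.53603550e-01,  1.63407760e+00, -3.91148306e-05,
        1.15515282e+00, -2.40450748e-03]), 'qvel': array([ 0.00032986, -0.00221582,  0.00075207, -0.0007963 ,  0.00024033,
        0.00022537]), 'joint_efforts': array([ 8.73287354e-04, -6.06358767e+01, -3.42815387e+01,  5.43531905e-05,
        4.01972633e-03, -2.01806563e-05]), 'eef_pos': array([177.27728515, 598.87351488, 218.31371041]), 'tcp_rot': array([-3.14035125e+00,  3.27799733e-05,  2.85383214e+00]), 'contact_force': array([ 0.08326371,  0.25663261, -0.59438713]), 'wrist_torque': array([-0.0596133 , -0.00165914, -0.00379435]), 'grasp_force': 0.0, 'opening': 1.0048413609286033}
```

View pics/top0.png

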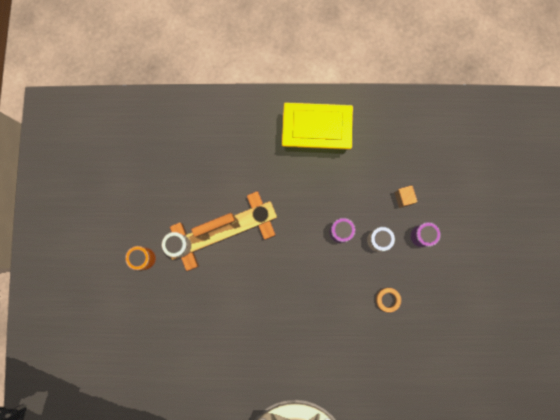

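View pics/scene0.png

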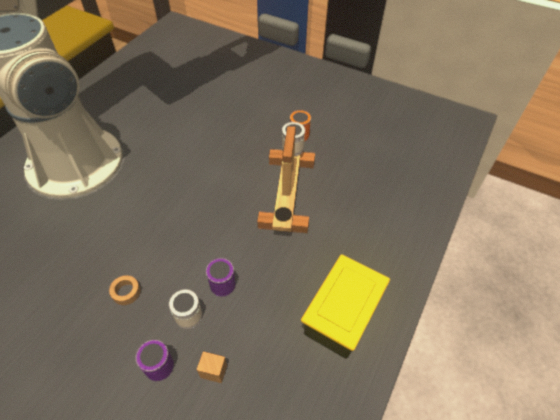

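Top view: the white spare tin is at (383,239), between two purple look-alikes at (343,230) and (428,235). The loaded tin is at (174,245), the free pad at (261,214) and the grip at about (213,225). An orange look-alike sits at (138,258).

```bash
cat > m.py <<'E'
from h import *
f=np.load("top0.npy",allow_pickle=True).item(); P=cloud(f); px=f["pixels"]
hsv=cv2.cvtColor(px,cv2.COLOR_RGB2HSV)
v,u=np.mgrid[:420,:560]
def blob(cu,cv_,rad,z0,z1):
    m=((u-cu)**2+(v-cv_)**2<rad**2)&(P[...,2]>z0)&(P[...,2]<z1); p=P[m]; c=cv2.minEnclosingCircle(p[:,:2].astype(np.float32))
    print((cu,cv_),m.sum(),"med",np.median(p,0).round(1),"mean",p.mean(0).round(1),"circ",np.round(c[0],1),round(c[1],1)); return p
for a in [(383,239),(343,230),(428,235)]: blob(*a,20,56,76)
L=blob(174,245,20,106,130); blob(138,258,17,56,80); 
blob(389,300,16,15,35); blob(407,196,14,42,60); blob(318,126,45,78,95)
# free pad by dark colour on the plank, ray on z=50
m=((u-261)**2+(v-214)**2<14**2)&(px.max(2)<75)&(P[...,2]>35)
c=plane(f,[[u[m].mean(),v[m].mean()]],50); print("pad",m.sum(),c.round(1),np.median(P[m],0).round(1))
g=(np.abs(u-214)<30)&(np.abs(v-226)<22)&(P[...,2]>160)&(P[...,2]<195)
q=P[g]; print("grip",g.sum(),np.median(q,0).round(1)); b=cv2.minAreaRect(q[:,:2].astype(np.float32)); print(b)
E
python3 m.py
```

```text
(383, 239) 443 med [ 525.8 -210.1   64.7] mean [ 526.  -209.9   64.6] circ [ 526.6 -210.3] 28.9
(343, 230) 434 med [ 547.4 -114.3   64.9] mean [ 548.  -114.    64.9] circ [ 548.4 -114.3] 28.5
(428, 235) 450 med [ 537.8 -320.7   64.8] mean [ 537.4 -320.6   64.7] circ [ 537.4 -321.9] 29.2
(174, 245) 480 med [506.9 283.3 115.1] mean [507.8 283.4 115. ] circ [508.1 283.7] 29.0
(138, 258) 403 med [477.4 385.4  65.1] mean [478.2 385.4  65.1] circ [478.5 386.1] 28.1
(389, 300) 284 med [ 379.7 -229.7   22.1] mean [ 379.1 -230.2   22.2] circ [ 378.8 -231.2] 30.1
(407, 196) 247 med [ 636.  -277.3   48.7] mean [ 635.1 -277.4   48.6] circ [ 635.1 -277. ] 26.3
(318, 126) 2834 med [804.1 -52.   82.7] mean [804.4 -52.2  82.8] circ [806.8 -53.1] 99.9
pad 129 [[588.4  87.5  50. ]] [588.   87.8  48.9]
grip 437 [547.2 182.9 180.2]
((548.5675659179688, 184.3911590576172), (20.663105010986328, 94.2481918334961), 22.59425163269043)
```

The measurements agree with the given sizes: pad to tin is 212 mm against 210, grip top is about 181, and tin tops are 65 and 115. One tool yaw (112.3°, closing across the plank) suits the tin, the pad and the grip. First I'll turn to that yaw.

```bash
cat > to.py <<'E'
import sys
from h import *
from scipy.spatial.transform import Rotation as R
s=r.sense(); Rm=R.from_euler("xyz",s["tcp_rot"]); t=np.array(list(map(float,sys.argv[1:4])))
print("t",round(s["clock"],2),"pos",s["eef_pos"].round(1),"yaw",np.degrees(s["tcp_rot"]).round(1),"F",s["contact_force"].round(1),"open",round(s["opening"],3),"grip",round(s["grasp_force"],1))
print("shift units",(Rm.inv().apply(t-s["eef_pos"])/25).round(2))
W=R.from_euler("xyz",[np.pi,0,np.radians(112.3)])
print("turn units",((Rm.inv()*W).as_rotvec()/np.pi).round(4))
E
python3 -m inch '[[0,0,0.0355,0,0,0,0],[0,0,0.0355,0,0,0,0],[0,0,0.0355,0,0,0,0],[0,0,0.0355,0,0,0,0],[0,0,0.0355,0,0,0,0],[0,0,0.0355,0,0,0,0],[0,0,0.0355,0,0,0,0],[0,0,0.0355,0,0,0,0]]'; python3 to.py 526 -210 180
```

```text
clock: 0.77
eef_pos: [177.3, 599.0, 218.5]
tcp_rot: [-3.141, 0.001, 1.956]
contact_force: [0.7, -0.4, 0.1]
opening: 0.998
grasp_force: 0.0
t 0.77 pos [177.3 599.  218.5] yaw [-180.     0.   112.1] F [ 0.7 -0.4  0.1] open 0.998 grip 0.0
shift units [-35.23   0.77   1.57]
turn units [-0.0002  0.0002 -0.0013]
```

```bash
python3 -m inch '[[0,0,0,-1,0,0,0],[0,0,0,-1,0,0,0],[0,0,0,-1,0,0,0],[0,0,0,-1,0,0,0],[0,0,0,-1,0,0,0],[0,0,0,-1,0,0,0],[0,0,0,-1,0,0,0],[0,0,0,-1,0,0,0]]' && python3 -m inch '[[0,0,0,-1,0,0,0],[0,0,0,-1,0,0,0],[0,0,0,-1,0,0,0],[0,0,0,-1,0,0,0],[0,0,0,-1,0,0,0],[0,0,0,-1,0,0,0],[0,0,0,-1,0,0,0],[0,0,0,-1,0,0,0]]' && python3 -m inch '[[0,0,0,-1,0,0,0],[0,0,0,-1,0,0,0],[0,0,0,-1,0,0,0],[0,0,0,-1,0,0,0],[0,0,0,-1,0,0,0],[0,0,0,-1,0,0,0],[0,0,0,-1,0,0,0],[0,0,0,-1,0,0,0]]' && python3 -m inch '[[0,0,0,-1,0,0,0],[0,0,0,-1,0,0,0],[0,0,0,-1,0,0,0],[0,0,0,-1,0,0,0],[0,0,0,-1,0,0,0],[0,0,0,-1,0,0,0],[0,0,0,-0.5,0,0,0],[0,0,0,0,0,0,0]]'; python3 to.py 526 -210 180
```

```text
clock: 1.43
eef_pos: [253.7, 413.0, 218.7]
tcp_rot: [-3.141, 0.0, 1.962]
contact_force: [1.0, -0.2, -0.3]
opening: 1.002
grasp_force: 0.0
clock: 2.1
eef_pos: [329.8, 228.2, 218.9]
tcp_rot: [-3.141, 0.0, 1.962]
contact_force: [0.2, 0.2, 0.0]
opening: 1.002
grasp_force: 0.0
clock: 2.77
eef_pos: [406.0, 43.2, 218.9]
tcp_rot: [-3.141, -0.0, 1.961]
contact_force: [-0.2, -0.1, 0.6]
opening: 1.001
grasp_force: 0.0
clock: 3.43
eef_pos: [468.5, -107.5, 218.8]
tcp_rot: [-3.142, 0.0, 1.959]
contact_force: [-0.2, -0.2, -1.1]
opening: 0.997
grasp_force: 0.0
t 3.43 pos [ 468.5 -107.5  218.8] yaw [-180.     0.   112.3] F [-0.2 -0.2 -1.1] open 0.997 grip 0.0
shift units [-4.66  0.57  1.55]
turn units [-0.      0.0001 -0.0002]
```

```bash
python3 -m inch '[[0,0,0,-1,0.1,0.3,0],[0,0,0,-1,0.1,0.3,0],[0,0,0,-1,0.1,0.3,0],[0,0,0,-1,0.1,0.3,0],[0,0,0,-0.66,0.17,0.35,0],[0,0,0,0,0,0,0]]'
python3 - <<'E'
from h import *
f=grab_frame("wrist"); save(f,"w1"); P=cloud(f)
m=(P[...,2]>56)&(P[...,2]<76)&(f["z_map"]>0)&(np.hypot(P[...,0]-526,P[...,1]+210)<42)
p=P[m]; print(m.sum(), p.mean(0).round(1),cv2.minEnclosingCircle(p[:,:2].astype(np.float32)))
E
python3 to.py 526 -210 37
```

```text
clock: 3.93
eef_pos: [526.0, -208.9, 178.6]
tcp_rot: [-3.141, -0.001, 1.96]
contact_force: [-1.2, 0.7, 0.1]
opening: 0.999
grasp_force: 0.0
3307 [ 525.5 -209.9   66.3] ((525.8997192382812, -210.8561553955078), 28.500110626220703)
t 3.98 pos [ 525.  -207.6  179.1] yaw [-1.799e+02 -1.000e-01  1.123e+02] F [0.2 1.3 0.1] open 0.999 grip 0.0
shift units [-0.11  0.01  5.68]
turn units [-0.0005 -0.0006  0.0002]
```

View pics/w1.png

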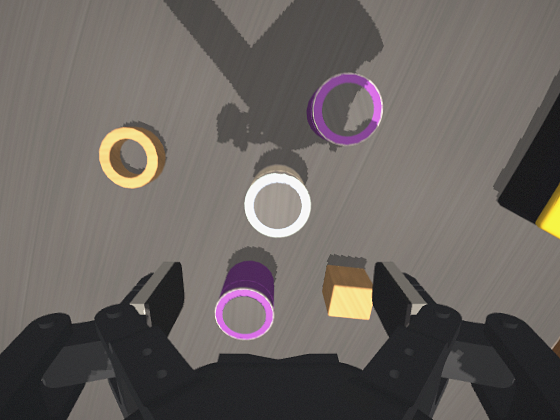

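The wrist view shows the white spare tin at (278,205), clear of its neighbours. Both cameras put it at about (526,-210), so I'll descend and grip.

```bash
python3 -m inch '[[0,0,0,-0.1,0,0.8,0],[0,0,0,0,0,0.9,0],[0,0,0,0,0,0.9,0],[0,0,0,0,0,0.9,0],[0,0,0,0,0,0.9,0],[0,0,0,0,0,0.8,0],[0,0,0,0,0,0.48,0],[0,0,0,0,0,0,0]]' && python3 to.py 526 -210 37 && python3 -m inch '[[0,0,0,0,0,0,1],[0,0,0,0,0,0,1],[0,0,0,0,0,0,1],[0,0,0,0,0,0,1],[0,0,0,0,0,0,1],[0,0,0,0,0,0,1],[0,0,0,0,0,0,1],[0,0,0,0,0,0,1]]' 40; python3 to.py 526 -210 37
```

```text
clock: 4.65
eef_pos: [524.3, -208.4, 36.4]
tcp_rot: [-3.139, -0.003, 1.962]
contact_force: [-0.6, -0.1, -0.2]
opening: 1.005
grasp_force: 0.0
t 4.65 pos [ 524.3 -208.4   36.4] yaw [-179.8   -0.2  112.4] F [-0.6 -0.1 -0.2] open 1.005 grip 0.0
shift units [-0.08  0.04 -0.03]
turn units [-0.001  -0.001   0.0007]
clock: 5.32
eef_pos: [527.3, -210.7, 40.1]
tcp_rot: [3.14, 0.002, 1.961]
contact_force: [-3.0, 0.4, 5.8]
opening: 0.633
grasp_force: 41.0
t 5.32 pos [ 527.3 -210.7   40.1] yaw [1.799e+02 1.000e-01 1.124e+02] F [-3.   0.4  5.8] open 0.633 grip 41.0
shift units [ 0.05 -0.04  0.12]
turn units [0.0006 0.0005 0.0004]
```

```bash
python3 -m inch '[[0,0,0,0,0,-0.4,1],[0,0,0,0,0,-0.8,1],[0,0,0,0,0,-0.9,1],[0,0,0,0,0,-0.9,1],[0,0,0,0,0,-0.9,1],[0,0,0,0,0,-0.4,1],[0,0,0,0,0,0,1],[0,0,0,0,0,0,1]]' 40; python3 to.py 588 88 146
```

```text
clock: 5.98
eef_pos: [526.5, -210.4, 146.2]
tcp_rot: [3.141, 0.001, 1.962]
contact_force: [-0.3, -0.3, -1.5]
opening: 0.632
grasp_force: 42.9
t 5.98 pos [ 526.5 -210.4  146.2] yaw [1.799e+02 1.000e-01 1.124e+02] F [-0.3 -0.3 -1.5] open 0.632 grip 42.9
shift units [1.01e+01 6.82e+00 1.00e-02]
turn units [0.0003 0.0003 0.0005]
```

```bash
python3 -m inch '[[0,0,0,0.4,0.3,0,1],[0,0,0,0.8,0.6,0,1],[0,0,0,0.8,0.7,0,1],[0,0,0,0.8,0.7,0,1],[0,0,0,0.9,0.9,0,1],[0,0,0,0.9,0.9,0,1],[0,0,0,0.9,0.9,0,1],[0,0,0,0.8,0.9,0,1]]' && python3 -m inch '[[0,0,0,0.5,0.5,0,1],[0,0,0,0.2,0.3,0,1],[0,0,0,0,0.1,0,1],[0,0,0,0,0,0,1],[0,0,0,0,0,0,1]]'
python3 - <<'E'
from h import *
f=grab_frame("wrist"); save(f,"w2"); np.save("w2.npy",f,allow_pickle=True); P=cloud(f)
print("grip", np.median(P[(P[...,2]>165)&(P[...,2]<190)&(np.hypot(P[...,0]-548,P[...,1]-185)<60)],0))
m=(f["pixels"].max(2)<75)&(P[...,2]>40)&(P[...,2]<60)&(np.hypot(P[...,0]-588,P[...,1]-88)<32)
p=P[m]; print(m.sum(),p.mean(0),cv2.minEnclosingCircle(p[:,:2].astype(np.float32)) if m.any() else 0)
E
python3 to.py 588 88 89
```

```text
clock: 6.65
eef_pos: [601.8, -6.1, 143.9]
tcp_rot: [-3.139, -0.001, 1.962]
contact_force: [0.4, -0.9, -1.0]
opening: 0.632
grasp_force: 42.8
clock: 7.07
eef_pos: [616.1, 15.4, 145.0]
tcp_rot: [-3.14, -0.0, 1.961]
contact_force: [-0.1, -0.8, -1.9]
opening: 0.633
grasp_force: 42.8
grip [nan nan nan]
2185 [587.7190478   86.89223213  50.12202239] ((587.8240356445312, 86.68132781982422), 19.587711334228516)
t 7.12 pos [616.2  15.1 145.3] yaw [-179.9   -0.   112.3] F [-0.3 -0.2 -0.8] open 0.636 grip 42.8
shift units [3.12 0.07 2.25]
turn units [-0.0004 -0.      0.0002]
  return _methods._mean(a, axis=axis, dtype=dtype,
  ret = um.true_divide(
```

View pics/w2.png

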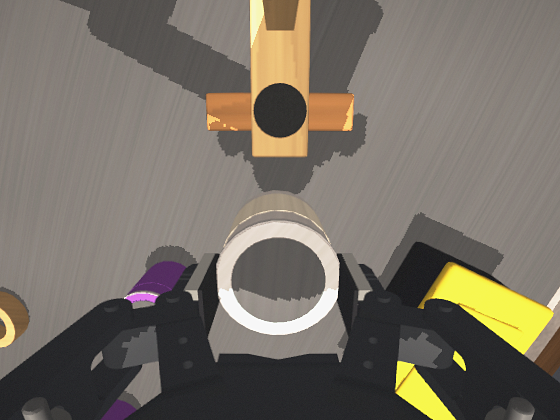

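The wrist view shows the pad at (280,110), upright and square ahead. The held tin is at (279,278). Next I'll measure the held tin against the TCP in the same picture.

Run:
```python
from h import *
f=np.load("w2.npy",allow_pickle=True).item(); P=cloud(f)
m=(f["z_map"]>0)&(P[...,2]>162)&(P[...,2]<185)&(f["pixels"].min(2)>150)
m=m&(np.hypot(P[...,0]-616,P[...,1]-15)<40); p=P[m]
print(m.sum(),np.median(p,0),cv2.minEnclosingCircle(p[:,:2].astype(np.float32)))
e=cv2.fitEllipse(cv2.convexHull(np.argwhere(m)[:,::-1].astype(np.int32))); print(e, plane(f,[e[0]],np.median(p[:,2])))
```

```text
4943 [613.86576753  19.19800546 171.25869401] ((616.2743530273438, 14.779312133789062), 29.03561019897461)
((277.7796936035156, 277.17498779296875), (114.30623626708984, 125.4747314453125), 87.79029846191406) [[615.30439517  16.90061561 171.25869401]]
```

```bash
python3 -m inch '[[0,0,0,0.4,0,0,1],[0,0,0,0.8,0.04,0,1],[0,0,0,0.9,0,0,1],[0,0,0,0.6,0,0,1],[0,0,0,0.3,0,0,1],[0,0,0,0.1,0,0,1],[0,0,0,0,0,0,1],[0,0,0,0,0,0,1]]' && python3 -m inch '[[0,0,0,0,0,0.4,1],[0,0,0,0,0,0.5,1],[0,0,0,0,0,0.5,1],[0,0,0,0,0,0.4,1],[0,0,0,0,0,0.2,1],[0,0,0,0,0,0,1],[0,0,0,0,0,0,1]]'; python3 to.py 588 87.5 90
```

```text
clock: 7.78
eef_pos: [588.6, 87.8, 145.9]
tcp_rot: [3.141, 0.0, 1.962]
contact_force: [-0.2, 0.2, -2.4]
opening: 0.632
grasp_force: 42.8
clock: 8.37
eef_pos: [588.1, 88.2, 95.1]
tcp_rot: [-3.141, -0.0, 1.962]
contact_force: [0.8, -0.3, -0.7]
opening: 0.632
grasp_force: 42.9
t 8.37 pos [588.1  88.2  95.1] yaw [-179.9   -0.   112.4] F [ 0.8 -0.3 -0.7] open 0.632 grip 42.9
shift units [-0.02 -0.01  0.21]
turn units [-0.0003 -0.0001  0.0005]
```

Now down slowly until it touches.

```bash
python3 -m inch '[[0,0,0,0,0,0.08,1],[0,0,0,0,0,0.08,1],[0,0,0,0,0,0,1],[0,0,0,0,0,0,1]]' && python3 -m inch '[[0,0,0,0,0,0.06,1],[0,0,0,0,0,0,1],[0,0,0,0,0,0,1]]'; python3 to.py 588 87.5 89
```

```text
clock: 8.7
eef_pos: [588.4, 88.3, 92.0]
tcp_rot: [3.141, 0.0, 1.962]
contact_force: [0.9, 0.1, -1.7]
opening: 0.634
grasp_force: 42.9
clock: 8.95
eef_pos: [588.3, 88.3, 90.3]
tcp_rot: [3.142, 0.0, 1.962]
contact_force: [0.1, 0.9, -1.7]
opening: 0.628
grasp_force: 42.9
t 8.95 pos [588.3  88.3  90.3] yaw [180.    0.  112.4] F [ 0.1  0.9 -1.7] open 0.628 grip 42.9
shift units [-0.03 -0.02  0.05]
turn units [0.     0.     0.0005]
```

```bash
python3 -m inch '[[0,0,0,0,0,0.04,1],[0,0,0,0,0,0,1],[0,0,0,0,0,0,1]]' && python3 -m inch '[[0,0,0,0,0,0.04,1],[0,0,0,0,0,0,1],[0,0,0,0,0,0,1]]'
```

```text
clock: 9.2
eef_pos: [588.4, 88.3, 90.0]
tcp_rot: [3.141, 0.0, 1.962]
contact_force: [-2.6, -2.1, 5.4]
opening: 0.634
grasp_force: 43.6
clock: 9.45
eef_pos: [588.4, 88.2, 89.9]
tcp_rot: [3.141, 0.0, 1.962]
contact_force: [-5.2, -0.7, 16.0]
opening: 0.635
grasp_force: 44.5
```

Contact made. I'll ease off the push slightly, open, and rise straight up.

```bash
python3 -m inch '[[0,0,0,0,0,-0.04,1],[0,0,0,0,0,0,0.34],[0,0,0,0,0,0,0.3],[0,0,0,0,0,0,0.2],[0,0,0,0,0,0,0.1],[0,0,0,0,0,0,0],[0,0,0,0,0,0,0],[0,0,0,0,0,0,0]]' && python3 -m inch '[[0,0,0,0,0,-0.3,0],[0,0,0,0,0,-0.7,0],[0,0,0,0,0,-1,0],[0,0,0,0,0,-1,0],[0,0,0,0,0,-1,0],[0,0,0,0,0,-1,0],[0,0,0,0,0,-0.6,0],[0,0,0,0,0,0,0]]'
python3 - <<'E'
from h import *
f=grab_frame("top"); save(f,"t3"); P=cloud(f); v,u=np.mgrid[:420,:560]
np.save("t3.npy",f,allow_pickle=True)
w=grab_frame("wrist"); save(w,"w3"); Q=cloud(w); np.save("w3.npy",w,allow_pickle=True)
for n,A in(("top",P),("wrist",Q)):
  for c,z0,z1,rad in(((588,87.5),106,126,40),((508,283.5),106,126,40),((548,185),165,190,60)):
    m=(A[...,2]>z0)&(A[...,2]<z1)&(np.hypot(A[...,0]-c[0],A[...,1]-c[1])<rad)
    p=A[m]; print(n,c,m.sum(),p.mean(0).round(1) if m.any() else 0, cv2.minAreaRect(p[:,:2].astype(np.float32)) if rad==60 and m.any() else (cv2.minEnclosingCircle(p[:,:2].astype(np.float32)) if m.any() else 0))
E
python3 to.py 548 186 250
```

```text
clock: 10.12
eef_pos: [588.3, 88.3, 89.1]
tcp_rot: [-3.141, -0.0, 1.962]
contact_force: [0.7, -0.9, -0.3]
opening: 1.003
grasp_force: 0.0
clock: 10.78
eef_pos: [590.4, 88.6, 233.7]
tcp_rot: [3.135, 0.002, 1.962]
contact_force: [1.1, 0.0, -0.8]
opening: 1.0
grasp_force: 0.0
top (588, 87.5) 75 [582.3  84.  115. ] ((587.3453369140625, 89.03668975830078), 28.156784057617188)
top (508, 283.5) 472 [507.7 283.7 115. ] ((508.2552490234375, 284.23980712890625), 29.01522445678711)
top (548, 185) 214 [556.3 161.9 179.8] ((557.2630004882812, 163.7554931640625), (20.619049072265625, 49.44736862182617), 22.14277458190918)
wrist (588, 87.5) 3269 [586.8  88.7 116.3] ((587.4150390625, 87.67848205566406), 28.612035751342773)
wrist (508, 283.5) 0 0 0
wrist (548, 185) 4655 [550.1 178.5 181.8] ((550.3638305664062, 177.6177978515625), (20.17722511291504, 82.1116943359375), 21.944456100463867)
t 10.88 pos [588.4  88.3 229.9] yaw [179.9   0.  112.4] F [0.4 0.5 0.3] open 1.001 grip 0.0
shift units [ 4.23 -0.01 -0.81]
turn units [0.0004 0.0001 0.0005]
```

View pics/w3.png

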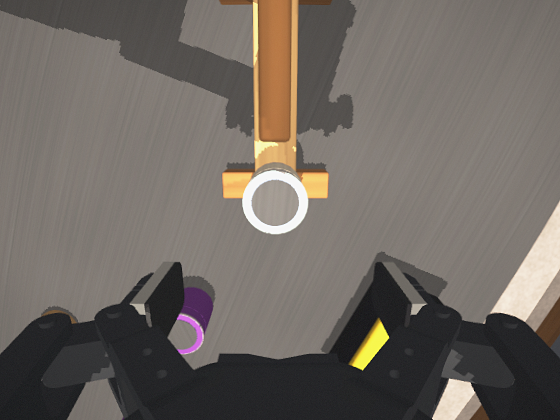

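The tin stands upright at (587.4,87.7), within 1 mm of the pad centre; in the picture it is at (275,202). Next, the grip.

```bash
python3 -m inch '[[0,0,0,0.4,0,-0.3,0],[0,0,0,0.8,0,0,0],[0,0,0,0.9,0,0,0],[0,0,0,0.9,0,0,0],[0,0,0,0.7,0,0,0],[0,0,0,0.4,0,0,0],[0,0,0,0.1,0,0,0],[0,0,0,0,0,0,0]]'; python3 to.py 548.2 185.3 173
```

```text
clock: 11.55
eef_pos: [547.8, 185.8, 236.3]
tcp_rot: [-3.141, 0.0, 1.963]
contact_force: [-0.5, 0.1, 0.6]
opening: 1.002
grasp_force: 0.0
t 11.55 pos [547.8 185.8 236.3] yaw [-179.9    0.   112.5] F [-0.5  0.1  0.6] open 1.002 grip 0.0
shift units [-0.03  0.01  2.53]
turn units [-0.0003  0.      0.0009]
```

```bash
python3 -m inch '[[0,0,0,0,0,0.3,0],[0,0,0,0,0,0.6,0],[0,0,0,0,0,0.6,0],[0,0,0,0,0,0.6,0],[0,0,0,0,0,0.4,0],[0,0,0,0,0,0,0],[0,0,0,0,0,0,0]]' && python3 -m inch '[[0,0,0,0,0,0,0.3],[0,0,0,0,0,0,0.5],[0,0,0,0,0,0,0.65],[0,0,0,0,0,0,0.7],[0,0,0,0,0,0,0.75],[0,0,0,0,0,0,0.8],[0,0,0,0,0,0,1],[0,0,0,0,0,0,1]]' 110 && python3 -m inch '[[0,0,0,0,0,0,1],[0,0,0,0,0,0,1],[0,0,0,0,0,0,1],[0,0,0,0,0,0,1]]'; python3 to.py 548.2 185.3 173
```

```text
clock: 12.13
eef_pos: [548.2, 184.7, 173.7]
tcp_rot: [-3.14, 0.0, 1.961]
contact_force: [0.6, -0.1, -0.3]
opening: 1.0
grasp_force: 0.0
clock: 12.8
eef_pos: [548.3, 185.4, 174.3]
tcp_rot: [3.142, 0.0, 1.962]
contact_force: [-0.5, -0.5, 0.4]
opening: 0.006
grasp_force: 0.0
clock: 13.13
eef_pos: [548.3, 185.4, 174.2]
tcp_rot: [-3.141, 0.0, 1.962]
contact_force: [0.6, 0.3, 0.5]
opening: 0.001
grasp_force: 0.0
t 13.13 pos [548.3 185.4 174.2] yaw [-180.     0.   112.4] F [0.6 0.3 0.5] open 0.001 grip 0.0
shift units [-0.   -0.    0.05]
turn units [-0.      0.      0.0005]
```

The fingers shut on nothing, so I'll look.

Run:
```python
from h import *
save(grab_frame("wrist"),"w4")
f=grab_frame("scene"); cv2.imwrite("pics/s4.png",cv2.resize(cv2.cvtColor(f["pixels"][60:270,180:460],cv2.COLOR_RGB2BGR),None,fx=2.5,fy=2.5))
```

```text
(no output)
```

View pics/w4.png

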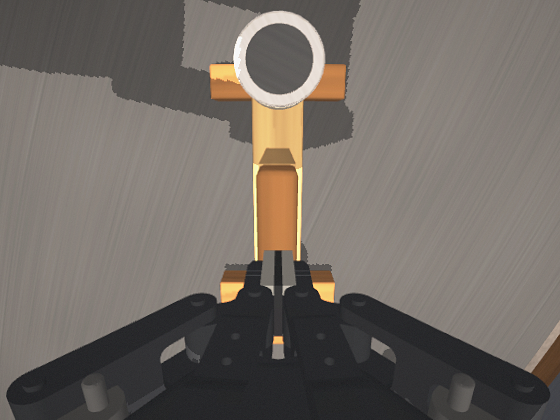

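View pics/s4.png

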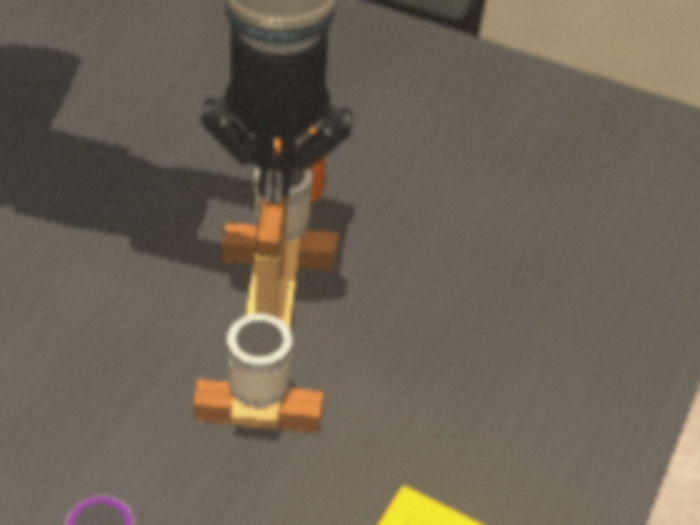

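```bash
python3 - <<'E'
from h import *
f=grab_frame("wrist"); P=cloud(f)
for v in range(60,380,12): print(v,P[v,278].round(0),f["pixels"][v,278], "|",P[v,268].round(0))
f=grab_frame("top"); P=cloud(f)
m=(P[...,2]>106)&(P[...,2]<126)&(np.hypot(P[...,0]-508,P[...,1]-284)<40); print(cv2.minEnclosingCircle(P[m][:,:2].astype(np.float32)))
E
python3 to.py 548.2 185.3 173
```

```text
60 [508. 283. 116.] [94 93 88] | [502. 280. 118.]
72 [511. 276. 115.] [96 93 89] | [505. 274. 117.]
84 [513. 270. 117.] [96 93 91] | [508. 267. 117.]
96 [516. 263. 115.] [236 227 219] | [510. 261. 116.]
108 [518. 258.  84.] [143 130 115] | [510. 256.  46.]
120 [522. 250.  48.] [228 182 116] | [514. 247.  46.]
132 [525. 241.  45.] [229 183 118] | [517. 237.  47.]
144 [529. 231.  45.] [228 181 117] | [521. 228.  46.]
156 [530. 229. 120.] [147 115  76] | [524. 226. 121.]
168 [530. 229. 177.] [119  82  50] | [526. 227. 175.]
180 [532. 224. 183.] [202 132  78] | [528. 222. 182.]
192 [534. 219. 182.] [201 132  77] | [530. 217. 182.]
204 [536. 214. 183.] [202 134  79] | [532. 212. 182.]
216 [539. 208. 181.] [202 133  79] | [534. 206. 182.]
228 [541. 202. 181.] [200 132  77] | [537. 201. 182.]
240 [543. 197. 182.] [199 131  77] | [539. 195. 182.]
252 [544. 195. 193.] [32 32 34] | [540. 193. 192.]
264 [544. 196. 207.] [35 37 38] | [540. 194. 207.]
276 [544. 195. 217.] [37 38 38] | [541. 194. 217.]
288 [544. 194. 225.] [59 57 58] | [540. 195. 228.]
300 [546. 190. 225.] [57 57 57] | [541. 195. 236.]
312 [548. 185. 224.] [57 54 57] | [541. 194. 241.]
324 [550. 180. 224.] [59 57 58] | [544. 186. 235.]
336 [552. 175. 224.] [201 131  82] | [546. 181. 235.]
348 [588.  89. 116.] [145 138 132] | [548. 177. 236.]
360 [544. 194. 262.] [34 35 39] | [542. 194. 263.]
372 [544. 195. 267.] [40 40 42] | [542. 194. 267.]
((508.1897277832031, 284.11199951171875), 28.927101135253906)
t 13.33 pos [548.3 185.4 174.2] yaw [180.   -0.  112.4] F [-0.8 -0.1  0.3] open 0.002 grip 0.0
shift units [-0.   -0.    0.05]
turn units [ 0.     -0.      0.0005]
```

Run:
```python
from h import *
a=np.radians(112.4); X=np.array([np.cos(a),np.sin(a),0]); Y=np.array([np.sin(a),-np.cos(a),0])
f=grab_frame("wrist")
for n,F,t in(("w2 tin",np.load("w2.npy",allow_pickle=True).item(),[616.2,15.1,145.3]),("w3 open",np.load("w3.npy",allow_pickle=True).item(),[588.4,88.3,229.9]),("now",f,[548.3,185.4,174.2])):
    D=cloud(F)-np.array(t); q=np.stack([D@X,D@Y,-D[...,2]],-1)
    dark=(F["pixels"].max(2)<70)|((F["pixels"].ptp(2) if hasattr(F["pixels"],"ptp") else np.ptp(F["pixels"],axis=2))<14)
    m=dark&(q[...,2]<45)&(q[...,2]>-45)&(np.abs(q[...,0])<16)&(np.abs(q[...,1])<62)&(F["z_map"]>0)
    for s in(-1,1):
        k=q[m&(q[...,1]*s>0)]; 
        if len(k): print(n,s,len(k),"ahead-of-TCP pctl",np.percentile(k[:,2],[1,50,90,99]).round(1),"y of lowest",np.median(k[k[:,2]>np.percentile(k[:,2],95)],0).round(1),"x max",k[:,0].max().round(1))
print(r.sense()["joint_efforts"])
```

```text
w2 tin -1 3610 ahead-of-TCP pctl [-44.3 -27.  -25.9 -22.6] y of lowest [  8.6 -27.4 -24.9] x max 16.0
w2 tin 1 3794 ahead-of-TCP pctl [-44.5 -26.6 -25.5 -22.3] y of lowest [  6.6  26.9 -24.5] x max 16.0
w3 open -1 978 ahead-of-TCP pctl [-44.9 -37.9 -30.4 -27.2] y of lowest [ -0.4 -42.3 -28.2] x max 11.5
w3 open 1 988 ahead-of-TCP pctl [-44.9 -37.8 -30.7 -27.9] y of lowest [ -0.1  43.2 -28.5] x max 11.3
now -1 829 ahead-of-TCP pctl [-44.8 -32.7 -21.9 -17.8] y of lowest [ 10.5  -3.6 -18.8] x max 11.6
now 1 788 ahead-of-TCP pctl [-44.6 -32.9 -22.2 -17.9] y of lowest [ 10.6   3.5 -19. ] x max 11.4
[ 1.55081361e-04 -5.61218297e+01 -3.15835011e+01 -2.35733496e-04
  1.20925259e-03  3.63765082e-05]
```

In the clear view the fingertips sit about 36 mm farther back than the TCP reading implies. That means the fingers closed just above the bar (tips about 188, bar top 182), and nothing was disturbed. I'll open, go about 36 mm deeper and grip again.

```bash
python3 -m inch '[[0,0,0,0,0,0,0],[0,0,0,0,0,0,0],[0,0,0,0,0,0,0],[0,0,0,0,0,0,0],[0,0,0,0,0,0,0],[0,0,0,0,0,0,0],[0,0,0,0,0,0,0],[0,0,0,0,0,0,0]]' && python3 -m inch '[[0,0,0,0,0,0.2,0],[0,0,0,0,0,0.3,0],[0,0,0,0,0,0.3,0],[0,0,0,0,0,0.3,0],[0,0,0,0,0,0.2,0],[0,0,0,0,0,0.14,0],[0,0,0,0,0,0,0],[0,0,0,0,0,0,0]]' && python3 -m inch '[[0,0,0,0,0,0,0.3],[0,0,0,0,0,0,0.5],[0,0,0,0,0,0,0.65],[0,0,0,0,0,0,0.7],[0,0,0,0,0,0,0.75],[0,0,0,0,0,0,0.8],[0,0,0,0,0,0,1],[0,0,0,0,0,0,1]]' 110 && python3 -m inch '[[0,0,0,0,0,0,1],[0,0,0,0,0,0,1],[0,0,0,0,0,0,1],[0,0,0,0,0,0,1]]'
```

```text
clock: 14.05
eef_pos: [548.3, 185.4, 174.2]
tcp_rot: [3.142, -0.0, 1.962]
contact_force: [0.5, 0.1, -0.4]
opening: 1.002
grasp_force: 0.0
clock: 14.72
eef_pos: [548.2, 185.3, 138.0]
tcp_rot: [-3.141, 0.0, 1.962]
contact_force: [-0.3, 0.1, 0.0]
opening: 0.997
grasp_force: 0.0
clock: 15.38
eef_pos: [548.0, 185.3, 138.6]
tcp_rot: [-3.141, 0.0, 1.961]
contact_force: [-3.9, -1.4, 5.1]
opening: 0.213
grasp_force: 107.3
clock: 15.72
eef_pos: [548.0, 185.2, 138.6]
tcp_rot: [-3.141, -0.0, 1.961]
contact_force: [-3.7, -1.7, 5.3]
opening: 0.212
grasp_force: 107.3
```

Gripped. A small slow lift first, then check.

```bash
python3 -m inch '[[0,0,0,0,0,-0.05,1],[0,0,0,0,0,-0.1,1],[0,0,0,0,0,-0.15,1],[0,0,0,0,0,-0.2,1],[0,0,0,0,0,-0.15,1],[0,0,0,0,0,-0.1,1],[0,0,0,0,0,-0.05,1],[0,0,0,0,0,0,1]]' 115 && python3 -m inch '[[0,0,0,0,0,0,1],[0,0,0,0,0,0,1],[0,0,0,0,0,0,1]]'
cat > chk.py <<'E'
from h import *
f=grab_frame("top"); P=cloud(f); g=grab_frame("scene"); save(g,"s_last"); Q=cloud(g)
z=r.sense()["eef_pos"][2]-138.6
for c in((588,87.5),(508,284)):
  for n,A in(("top",P),("scene",Q)):
    m=(A[...,2]>z+105)&(A[...,2]<z+127)&(np.hypot(A[...,0]-c[0],A[...,1]-c[1])<45)&(cv2.cvtColor((f if n=="top" else g)["pixels"],cv2.COLOR_RGB2HSV)[...,1]<60)
    p=A[m]; print(n,c,m.sum(),np.median(p,0).round(1),np.round(cv2.minEnclosingCircle(p[:,:2].astype(np.float32))[0],1))
s=r.sense(); print(z,s["contact_force"].round(1),s["wrist_torque"].round(2),s["opening"],s["grasp_force"])
E
python3 chk.py
```

```text
clock: 16.38
eef_pos: [548.5, 185.5, 158.7]
tcp_rot: [3.141, 0.0, 1.962]
contact_force: [0.1, 0.3, -6.5]
opening: 0.215
grasp_force: 112.5
clock: 16.63
eef_pos: [548.1, 185.3, 158.0]
tcp_rot: [-3.141, -0.0, 1.962]
contact_force: [0.2, 0.1, -6.3]
opening: 0.217
grasp_force: 112.5
top (588, 87.5) 471 [588.5  89.6 134.6] [588.2  89.5]
scene (588, 87.5) 475 [588.9  82.5 135.1] [586.5  85.8]
top (508, 284) 398 [505.7 281.  134.6] [506.8 282.8]
scene (508, 284) 17 [523.1 297.8 135.1] [506.5 288. ]
19.447897893056222 [ 1.1  0.2 -6.2] [ 0.03  0.01 -0.04] 0.21666964038978817 112.4985659122467
```

Both tins rose level (134.6 and 134.6), with a load of 6.3 N, which is as expected. Up to about 135 mm.

```bash
python3 -m inch '[[0,0,0,0,0,-0.1,1],[0,0,0,0,0,-0.2,1],[0,0,0,0,0,-0.3,1],[0,0,0,0,0,-0.4,1],[0,0,0,0,0,-0.4,1],[0,0,0,0,0,-0.4,1],[0,0,0,0,0,-0.4,1],[0,0,0,0,0,-0.4,1]]' && python3 -m inch '[[0,0,0,0,0,-0.4,1],[0,0,0,0,0,-0.4,1],[0,0,0,0,0,-0.4,1],[0,0,0,0,0,-0.3,1],[0,0,0,0,0,-0.25,1],[0,0,0,0,0,-0.15,1],[0,0,0,0,0,-0.08,1],[0,0,0,0,0,0,1]]' && for i in 1 2 3 4 5; do python3 -m inch '[[0,0,0,0,0,0,1],[0,0,0,0,0,0,1],[0,0,0,0,0,0,1],[0,0,0,0,0,0,1],[0,0,0,0,0,0,1],[0,0,0,0,0,0,1],[0,0,0,0,0,0,1],[0,0,0,0,0,0,1]]' | head -3; done; python3 chk.py
```

```text
clock: 17.4
eef_pos: [548.4, 185.4, 224.7]
tcp_rot: [3.141, 0.0, 1.962]
contact_force: [-0.1, -0.3, -6.1]
opening: 0.212
grasp_force: 112.5
clock: 18.07
eef_pos: [548.4, 185.4, 272.9]
tcp_rot: [3.141, 0.0, 1.962]
contact_force: [-0.4, 0.8, -6.4]
opening: 0.212
grasp_force: 112.7
clock: 18.73
eef_pos: [548.3, 185.3, 272.7]
tcp_rot: [-3.142, 0.0, 1.962]
clock: 19.4
eef_pos: [548.3, 185.4, 272.7]
tcp_rot: [-3.142, 0.0, 1.962]
clock: 20.07
eef_pos: [548.3, 185.3, 272.7]
tcp_rot: [3.142, 0.0, 1.962]
clock: 20.73
eef_pos: [548.3, 185.4, 272.7]
tcp_rot: [3.142, -0.0, 1.962]
clock: 21.4
eef_pos: [548.3, 185.4, 272.7]
tcp_rot: [-3.142, 0.0, 1.962]
top (588, 87.5) 592 [587.9  88.9 249.1] [588.6  89.4]
scene (588, 87.5) 555 [589.7  82.3 249.9] [587.6  86.8]
top (508, 284) 582 [509.2 283.1 249.3] [507.4 284.8]
scene (508, 284) 21 [534.5 277.4 245.8] [509.9 281.4]
134.12210039041705 [-0.1  0.4 -6.5] [ 0.05  0.02 -0.03] 0.21412524743726788 112.67440795898438
```

View pics/s_last.png

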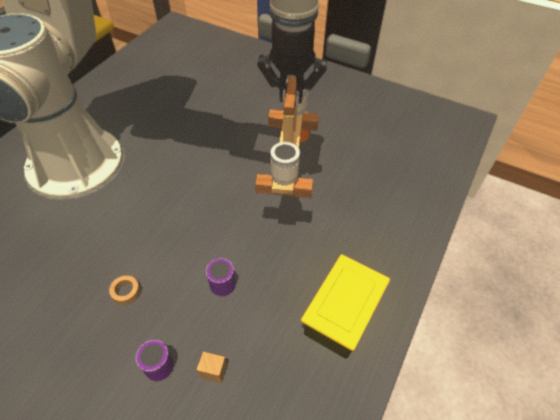

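The carrier is up 134 mm and level, with both tins on it (near tin at (285,160)). The bystanders are where they were. I'll hold one more second and hand in.

```bash
python3 -m inch '[[0,0,0,0,0,0,1],[0,0,0,0,0,0,1],[0,0,0,0,0,0,1],[0,0,0,0,0,0,1],[0,0,0,0,0,0,1],[0,0,0,0,0,0,1],[0,0,0,0,0,0,1],[0,0,0,0,0,0,1]]'; python3 -c "
from rig import r
print(r.sign_off())"
```

```text
clock: 22.17
eef_pos: [548.3, 185.4, 272.7]
tcp_rot: [-3.142, -0.0, 1.962]
contact_force: [0.3, -0.1, -6.2]
opening: 0.213
grasp_force: 112.7
the job is handed in; nothing more can be done
None
```

The spare tin stands within about 2 mm of the free pad's centre, and the carrier with both tins was held level 134 mm up for about 4 s and still held when I handed the job in at 22 s; the first try at the grip closed just above the bar, touching nothing, and the second held.

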